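# Sieve the mixed rack hardware and park the sieve

### The arm

A 6-joint arm with a two-finger parallel gripper is mounted at the origin on a cart in front of the work surface, level with it; the furniture and walls round the work are solid. World frame = base frame: x ahead of the robot, y to its left, z up, the work surface at z = 0. Lengths are in m, angles in rad, forces in N, time in s.
With the tool pointing down it reaches from about 0.35 to 0.975 m from the base axis. Payload 7.1 kg.
Tool frame: the origin (TCP) lies midway between the tips of the shut fingers; the grasp point (between the pads) lies 19 mm behind it; z points along the fingers, x is the direction in which the jaws open and shut, and the axes are right-handed (so a half turn about z gives the same grasp; the last joint's range is limited). The gripper opens to 88 mm and grips with 3 to 60 N. Pads are 20 mm wide; open, the fingers measure 115 mm over their backs; the gripper's body (75 mm by 178 mm) begins 61 mm behind the grasp point.
Start: joints at [1.096, 0.423, 1.63, -0, 1.089, -0.019], TCP at [0.275, 0.561, 0.223] pointing down, gripper open.
Joint ranges: [-3, 3], [-0.9, 2.11], [0.09, 2.58], [-1.31, 4.45], [0.11, 2.69], [-2.54, 2.54]. Speed limits (rad/s): [2.39, 2.39, 3.01, 3.14, 3.14, 3.14].

### API

Orientations are given as a unit quaternion [w, x, y, z].
In Python, from station import move_pose, movel, movej, command_gripper, wait, inverse_kinematics, read_camera, camera_info, MotionError, job_done, get_time, get_joint_pos, get_qvel, get_effort, get_tcp_pos, get_ee_rot, get_ft_force, get_ft_torque, get_grip_width gives the robot as it stands. Calls block until the motion is done:
- move_pose(position, orientation): joint-space move of the TCP to a pose.
- movel(position, frame=None, v=0.15, until_force=None): straight line of the TCP; frame=None keeps the orientation; v is the mean speed in m/s. With until_force (N) it stops when the force on the tool has changed by that much, and returns True; else False.
- movej(angles): joint-space move.
- command_gripper(opening): opening from 0.0 (shut) to 1.0 (fully open); the grip force is fixed at half the most; returns when the fingers have stopped.
- wait(seconds).
- inverse_kinematics(position, orientation): joint angles nearest the present ones, or None.
- read_camera(name): name is "scene" or "top"; returns the picture (400x640x3 uint8, red, green, blue); there is no depth.
- camera_info(name): a dict with "intrinsics" (3x3 intrinsics, pixels), "T" (4x4, takes a point from camera to world coordinates). Camera axes: x right, y up, looking along -z (the intrinsics and any distortion apply to the point x, -y, -z); pixel columns grow to the right and rows downward; lengths in m; the calibration is good to about 2 mm. A picture is of the moment at which its call begins. camera_info takes no time and is no camera call.
A pose or a line that the arm cannot do raises MotionError and nothing moves.
- job_done(): hands the job in, once; it reports no verdict.
Readings, each from a call of its own:
- get_time(): time.
- get_joint_pos(): joint angles.
- get_qvel(): joint speeds.
- get_effort(): joint torques, N m.
- get_tcp_pos(): TCP position.
- get_ee_rot(): TCP orientation.
- get_ft_force(): force on the tool from outside, world axes, zero at the start.
- get_ft_torque(): the same for the moment, N m.
- get_grip_width(): opening from 0.0 (shut) to 1.0 (fully open).
Only numpy, scipy, OpenCV 4.12 (cv2) and the standard library are available. Lean on these libraries where they do the work, as an engineer would, in place of code of your own. Each camera call takes 0.05 s, during which the arm holds its last target.

### The job

Hold the sieve by its black grip and shake it side to side along its rails, bumping it lightly (never over 25 N) against the red sprung stops in turn, the left one first, at least three times each, and keep shaking until all four small brass spacers have dropped through into the steel tray. Keep the sieve down on its rails until the last spacer has fallen; then lift it over with the three large hex nuts still in it, set it fully down between the pins of the grey nest and let go. Leave the other things on the bench where they are.

Things in the scene. Friction and masses are not known exactly. Their poses are not given: they have to be found in the camera images.
- sieve_grip (a point): Centre of the sieve's black grip, a flat-sided bar 80 mm long (x), 16 mm wide (y) and 24 mm tall, 66 mm above the sieve's underside. Grasp it from above, the fingers closing along y; nothing stands beside it down to the sieve's rim, 32 mm below this point. Axes as the sieve's.
- sieve: Loose blue square sieve, 0.4 kg, 146 mm (x, over runners) by 130 mm (y), walls 34 mm tall; the bail with the grip runs along x. Origin: centre of its underside, z up. Floor: four bars along x, 17 mm wide (y = -52.5, -17.5, 17.5, 52.5 mm), 18 mm slots between, top 4 mm up. Slick (friction 0.2): spacers slide off the bars only in brisk strokes along y (a few cm in 0.2 s).
- station: Fixed green and aluminium station. Origin: centre of its foot on the bench, z up. Two rails along its y carry the sieve's underside 42 mm above the bench; guides (top 52 mm) leave it 2 mm play in x. Green end panels at y = +-164 mm, 100 mm tall, carry the stops. The sieve starts on the rails, axes parallel to the station's, within 5 mm of the middle.
- left_stop: Stop at the station's +y end: a screw with a red sprung nose, 22 mm across, pointing inward, 70 mm above the bench. Origin in the panel at y = +168 mm. How far the nose stands in differs each time and is not measured: with the sieve in the middle it is 14 to 34 mm from the sieve's wall. The nose yields 3 N per mm, at most 14 mm. A bump counts from 3 N.
- right_stop: The same at the station's -y end (origin at y = -168 mm), set independently: 14 to 34 mm from the sieve's wall with the sieve in the middle; 3 N per mm.
- tray: Shallow steel tray, fixed, 300 mm (x) by 200 mm (y) inside, walls 24 mm tall, floor 2 mm; lies on the bench under the rails with its x along the station's y. Origin: centre of its underside.
- nest: Fixed grey plate 190 mm (x) by 176 mm (y), top 8 mm above the bench, with eight round-topped pins, two near each side, up to 27 mm above the bench. They leave the sieve 4 mm on every side when its x lies along the nest's x (either way round). Origin: centre of its underside, z up. Seated, the sieve's underside is 8 mm above the bench.
- spacer_1: Small brass spacer 1: disc 13 mm across, 8 mm tall, 12 g; origin: centre of its underside. It starts flat on a bar of the sieve's floor and passes the slots.
- spacer_2: Small brass spacer 2: disc 13 mm across, 8 mm tall, 12 g; origin: centre of its underside. It starts flat on a bar of the sieve's floor and passes the slots.
- spacer_3: Small brass spacer 3: disc 13 mm across, 8 mm tall, 12 g; origin: centre of its underside. It starts flat on a bar of the sieve's floor and passes the slots.
- spacer_4: Small brass spacer 4: disc 13 mm across, 8 mm tall, 12 g; origin: centre of its underside. It starts flat on a bar of the sieve's floor and passes the slots.
- nut_1: Large dark hex nut 1: 32 mm over its corners, 22 mm tall, 50 g; origin: centre of its underside. It starts in the sieve and cannot pass the slots.
- nut_2: Large dark hex nut 2: 32 mm over its corners, 22 mm tall, 50 g; origin: centre of its underside. It starts in the sieve and cannot pass the slots.
- nut_3: Large dark hex nut 3: 32 mm over its corners, 22 mm tall, 50 g; origin: centre of its underside. It starts in the sieve and cannot pass the slots.
- timer: Bystander: cream timer with three buttons, 58 x 66 x 19 mm; origin at its underside.
- red_tape: Bystander: red roll of tape, 92 mm across, 24 mm tall; origin at its underside.
- white_cap: Bystander: off-white bottle cap, 80 mm across, 23 mm tall; origin at its underside.
- counter: Bystander: grey hand counter, 54 x 55 x 19 mm; origin at its underside.

How it is judged:
On the way, in this order (a step that is already met when the one before it is completed fails the run):
1. the sieve presses on the left stop with more than 3 N (contact force between sieve and left_stop above 3 N), for 0.04 s.
2. the sieve presses on the right stop with more than 3 N (contact force between sieve and right_stop above 3 N), for 0.04 s.
3. the sieve presses on the left stop with more than 3 N (contact force between sieve and left_stop above 3 N), for 0.04 s.
4. the sieve presses on the right stop with more than 3 N (contact force between sieve and right_stop above 3 N), for 0.04 s.
5. the sieve presses on the left stop with more than 3 N (contact force between sieve and left_stop above 3 N), for 0.04 s.
6. the sieve presses on the right stop with more than 3 N (contact force between sieve and right_stop above 3 N), for 0.04 s.
At the end, for the whole second after the job is handed in: All four spacers lie in the steel tray (below its rim); all three nuts are in the sieve; the sieve is at rest in the nest within 8 mm of its centre, its underside less than 2.5 mm above the nest's plate, level within 0.03 rad (x of spacer_1 in the frame of tray between -0.148 and 0.148 m and y of spacer_1 in the frame of tray between -0.098 and 0.098 m and z of each of spacer_1, spacer_2, spacer_3, spacer_4 in the frame of tray below 0.022 m and x of spacer_2 in the frame of tray between -0.148 and 0.148 m and y of spacer_2 in the frame of tray between -0.098 and 0.098 m and x of spacer_3 in the frame of tray between -0.148 and 0.148 m and y of spacer_3 in the frame of tray between -0.098 and 0.098 m and x of spacer_4 in the frame of tray between -0.148 and 0.148 m and y of spacer_4 in the frame of tray between -0.098 and 0.098 m and x of nut_1 in the frame of sieve between -0.061 and 0.061 m and y of nut_1 in the frame of sieve between -0.061 and 0.061 m and z of nut_1 in the frame of sieve between -0.003 and 0.03 m and x of nut_2 in the frame of sieve between -0.061 and 0.061 m and y of nut_2 in the frame of sieve between -0.061 and 0.061 m and z of nut_2 in the frame of sieve between -0.003 and 0.03 m and x of nut_3 in the frame of sieve between -0.061 and 0.061 m and y of nut_3 in the frame of sieve between -0.061 and 0.061 m and z of nut_3 in the frame of sieve between -0.003 and 0.03 m and x of sieve in the frame of nest between -0.008 and 0.008 m and y of sieve in the frame of nest between -0.008 and 0.008 m and z of sieve in the frame of nest below 0.0105 m and angle between sieve's own z axis and vertical below 0.03 rad and linear speed of sieve below 0.01 m/s); the robot touches nothing.
It fails at once if the sieve pushes a stop with more than 25 N (contact force between sieve and left_stop above 25 N or contact force between sieve and right_stop above 25 N).
It fails at once if the sieve is lifted more than 12 mm off its rails while a spacer is still in it (z of sieve in the frame of station above 0.054 m and z of any of spacer_1, spacer_2, spacer_3, spacer_4 in the frame of sieve above -0.008 m).
It fails at once if a bystander is moved more than 20 mm (distance of any of timer, red_tape, white_cap, counter from where it was at the start of the episode above 0.02 m).
It also fails if it takes over 58 s, if anything falls off the work surface, if the arm or the gripper's body presses on something with over 40 N, if the wrist force passes 120 N, or if a joint passes its speed limit or range.

## Working session

There is one attempt and no reset: what is moved stays moved. The work goes in short steps, each a Python script; the robot and the scene stay as the last script left them, time stands still between calls to the robot, and variables do not carry over. Pictures are saved under pics/ and viewed, and the job is handed in when it is done.

```bash
ls; mkdir -p pics; python3 - <<'E'
from station import *
import cv2,numpy as np
print(get_time())
for n in ["scene","top"]:
    i=camera_info(n); print(n,{k:(np.array(v).round(4).tolist() if not isinstance(v,str) else v) for k,v in i.items()})
    cv2.imwrite(f"pics/{n}0.png",read_camera(n)[:,:,::-1])
print(get_time(),get_tcp_pos(),get_ee_rot(),get_ft_force(),get_grip_width())
E
```

```text
pics
0.0
scene {'intrinsics': [[485.0923, 0.0, 318.6907], [0.0, 485.0923, 201.1447], [0.0, 0.0, 1.0]], 'T': [[0.5574, 0.5162, -0.6503, -0.5136], [-0.8302, 0.3558, -0.4293, -0.6823], [0.0098, 0.7791, 0.6268, 1.0976], [0.0, 0.0, 0.0, 1.0]]}
top {'intrinsics': [[448.3792, 0.0, 322.7351], [0.0, 448.3792, 203.8782], [0.0, 0.0, 1.0]], 'T': [[0.014, 0.9881, -0.1534, 0.3638], [-0.9997, 0.0167, 0.0162, 0.0205], [0.0186, 0.1531, 0.988, 1.2776], [0.0, 0.0, 0.0, 1.0]]}
0.1 [0.27486193 0.56076502 0.22199055] [ 3.59043393e-04  8.48576105e-01  5.29072889e-01 -5.85553334e-04] [-0.61943161 -0.26000123  0.40727762] 1.002247831271132
```

View pics/scene0.png

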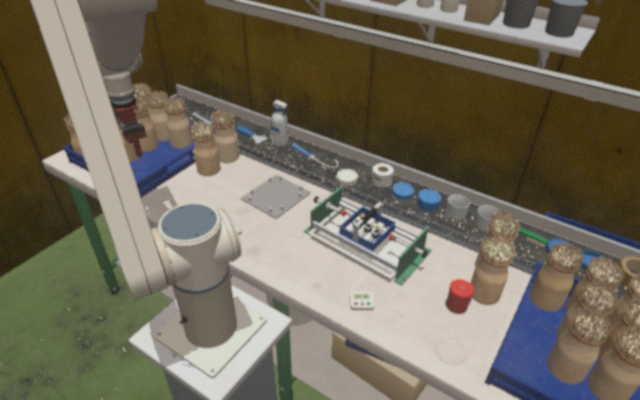

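View pics/top0.png

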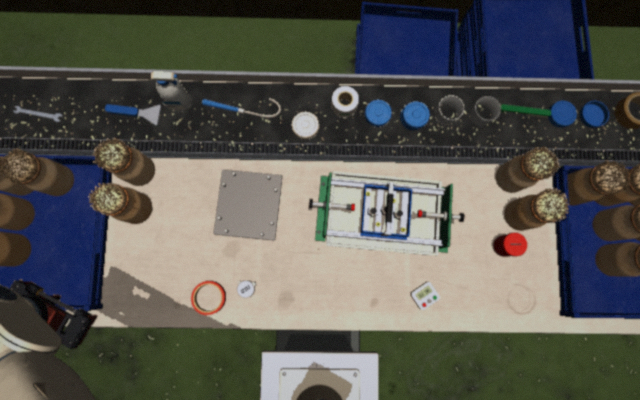

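The top view shows the station at about (385,213), with its y axis along image left. The sieve is in its middle with the grip bar near (389,212), running up and down the image. The nest is at about (248,205). The timer, tape, counter and cap are clear of the path. I'll zoom in to measure.

```bash
python3 - <<'E'
import cv2,numpy as np
a=cv2.imread("pics/top0.png")
c=cv2.resize(a[165:260,310:470],None,fx=5,fy=5,interpolation=cv2.INTER_CUBIC); cv2.imwrite("pics/c1.png",c)
c=cv2.resize(a[160:250,205:295],None,fx=6,fy=6,interpolation=cv2.INTER_CUBIC); cv2.imwrite("pics/c2.png",c)
a=cv2.imread("pics/scene0.png")
c=cv2.resize(a[170:290,290:450],None,fx=5,fy=5,interpolation=cv2.INTER_CUBIC); cv2.imwrite("pics/c3.png",c)
E
```

```text
(no output)
```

View pics/c1.png

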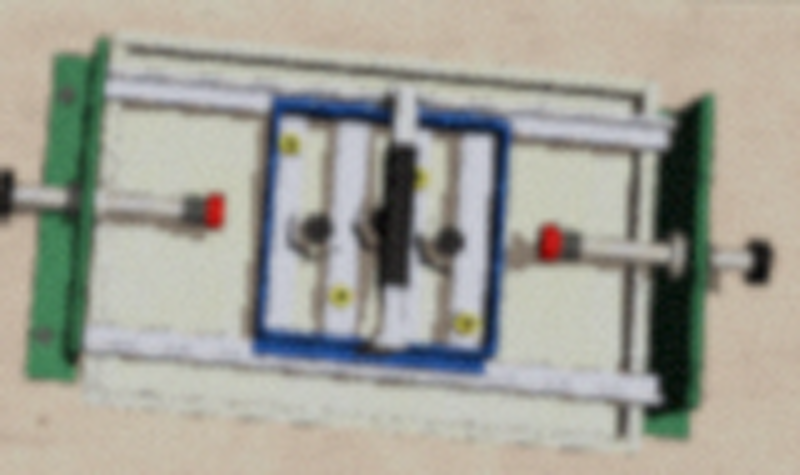

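View pics/c2.png

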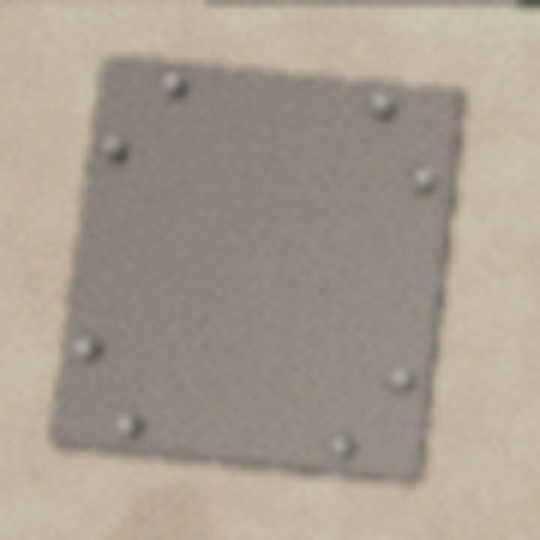

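View pics/c3.png

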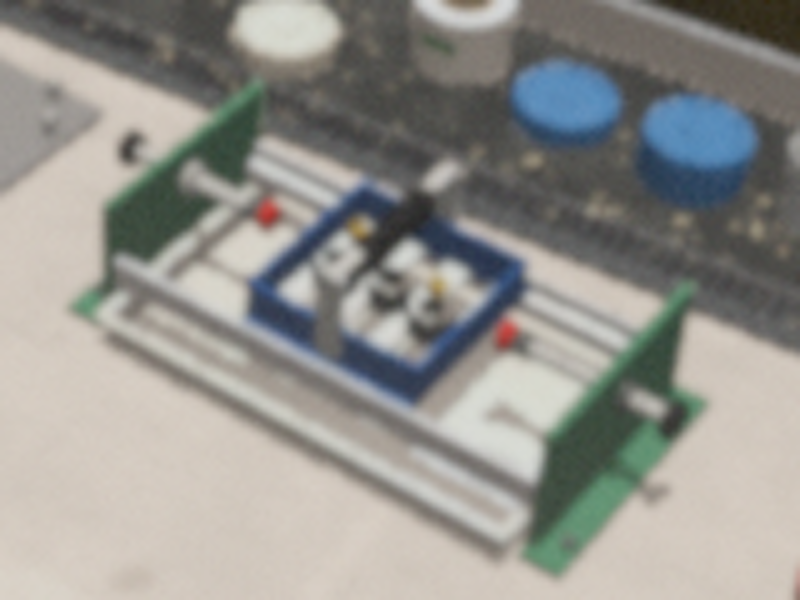

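```bash
cat > h.py <<'E'
import numpy as np, cv2
from station import *
def ray(cam,u,v):
    i=camera_info(cam);K=np.array(i["intrinsics"]);T=np.array(i["T"])
    d=np.linalg.inv(K)@np.array([u,v,1.]);d=np.array([d[0],-d[1],-d[2]])
    return T[:3,3],T[:3,:3]@d
def px(cam,u,v,z):
    o,d=ray(cam,u,v);return o+d*(z-o[2])/d[2]
def proj(cam,p):
    i=camera_info(cam);K=np.array(i["intrinsics"]);T=np.array(i["T"])
    q=T[:3,:3].T@(np.array(p)-T[:3,3]);q=K@np.array([q[0],-q[1],-q[2]]);return q[:2]/q[2]
E
python3 - <<'E'
from h import *
np.set_printoptions(precision=4,suppress=True)
c1=lambda u,v,z:px("top",310+(u+.5)/5-.5,165+(v+.5)/5-.5,z)
c2=lambda u,v,z:px("top",205+(u+.5)/6-.5,160+(v+.5)/6-.5,z)
c3=lambda u,v,z:px("scene",290+(u+.5)/5-.5,170+(v+.5)/5-.5,z)
print("grip",[c1(*p,.12) for p in [(388,145),(415,145),(382,285),(408,287)]])
g=[c1(*p,.12) for p in [(388,145),(415,145),(382,285),(408,287)]];print(np.mean(g,0))
for n,p in dict(lt=(224,211),lk=(5,190),rt=(540,243),rk=(765,262)).items(): print(n,c1(*p,.07))
for n,p in dict(TL=(275,98),TR=(512,120),BR=(490,362),BL=(255,342)).items(): print(n,c1(*p,.076))
pins=[(175,85),(382,105),(425,180),(401,380),(344,445),(129,427),(88,348),(115,150)]
P=np.array([c2(*p,.025) for p in pins]);print(P,P.mean(0))
for a,b in [(0,5),(1,4),(7,6),(2,3)]:
    d=P[a]-P[b];print("x ang",np.arctan2(d[1],d[0]),np.hypot(*d[:2]))
for a,b in [(0,1),(5,4),(7,2),(6,3)]:
    d=P[a]-P[b];print("y ang",np.arctan2(-d[0],d[1]),np.hypot(*d[:2]))
C=[c2(*p,.008) for p in [(103,62),(466,92),(420,482),(53,445)]];print(np.array(C),np.mean(C,0))
print("scene noses",c3(268,213,.07),c3(507,335,.07))
E
```

```text
grip [array([ 0.5737, -0.1677,  0.12  ]), array([ 0.574 , -0.1819,  0.12  ]), array([ 0.4996, -0.1639,  0.12  ]), array([ 0.4988, -0.1775,  0.12  ])]
[ 0.5365 -0.1728  0.12  ]
lt [ 0.5447 -0.0858  0.07  ]
lk [0.5542 0.0338 0.07  ]
rt [ 0.5299 -0.2585  0.07  ]
rk [ 0.5215 -0.3817  0.07  ]
TL [ 0.6067 -0.113   0.076 ]
TR [ 0.5968 -0.243   0.076 ]
BR [ 0.464  -0.2289  0.076 ]
BL [ 0.4728 -0.1022  0.076 ]
[[0.6408 0.2544 0.025 ]
 [0.6328 0.1561 0.025 ]
 [0.597  0.1347 0.025 ]
 [0.5018 0.143  0.025 ]
 [0.471  0.1685 0.025 ]
 [0.4779 0.2685 0.025 ]
 [0.5145 0.2893 0.025 ]
 [0.6089 0.2813 0.025 ]] [0.5556 0.212  0.025 ]
x ang -0.08641883084204352 0.16352942722599859
x ang -0.07636630584593955 0.16229356798592273
x ang -0.08530715057553273 0.09470123934295464
x ang -0.08729382659898942 0.09554195809692909
y ang -0.08043546364540648 0.09861467756824395
y ang -0.068124541959873 0.10026112228742713
y ang -0.08069452628265728 0.14708055630914763
y ang -0.08641073900579448 0.14688927030292306
[[0.6552 0.2926 0.008 ]
 [0.6436 0.1178 0.008 ]
 [0.4556 0.1342 0.008 ]
 [0.4704 0.3071 0.008 ]] [0.5562 0.2129 0.008 ]
scene noses [ 0.55   -0.0773  0.07  ] [ 0.5341 -0.2614  0.07  ]
```

Measured values:

| Item | Measurement |
|---|---|
| Station and sieve yaw | about -0.077 rad |
| Sieve centre | about (0.536, -0.1725) |
| Stop gaps | about 21–22 mm each, inside the 14–34 mm range |
| Nest centre | about (0.556, 0.2125), yaw -0.082 |
| Pin span | 147 mm in y, plausible for 130 mm sieve + 2×4 mm + pin diameter |

Next I'll grasp.

```bash
cat >> h.py <<'E'
np.set_printoptions(precision=4,suppress=True)
TH=-0.077
def quat(th): 
    f=np.pi/2+th; return [0,np.cos(f/2),np.sin(f/2),0]
Y=np.array([-np.sin(TH),np.cos(TH),0]); X=np.array([np.cos(TH),np.sin(TH),0])
C0=np.array([0.536,-0.1725,0.089])
def snap(cam,name,box=None,f=5):
    a=read_camera(cam)[:,:,::-1]
    cv2.imwrite(f"pics/{name}_full.png",a)
    if box: a=a[box[1]:box[3],box[0]:box[2]]; a=cv2.resize(a,None,fx=f,fy=f,interpolation=cv2.INTER_CUBIC)
    cv2.imwrite(f"pics/{name}.png",a)
def st(): print("t",get_time(),"tcp",get_tcp_pos(),"F",get_ft_force(),"w",get_grip_width())
E
python3 - <<'E'
from h import *
move_pose(C0+[0,0,.12],quat(TH)); st()
movel(C0+[0,0,.04],v=0.15); st()
snap("top","g1",(310,165,470,260))
snap("scene","g1s",(290,170,450,290))
E
```

```text
t 2.85 tcp [ 0.5362 -0.1719  0.209 ] F [-1.2005 -0.6982 -0.541 ] w 0.9993996121184622
t 3.5333 tcp [ 0.5365 -0.1725  0.1294] F [-0.2511 -0.0455  0.5837] w 1.000938828403507
```

View pics/g1.png

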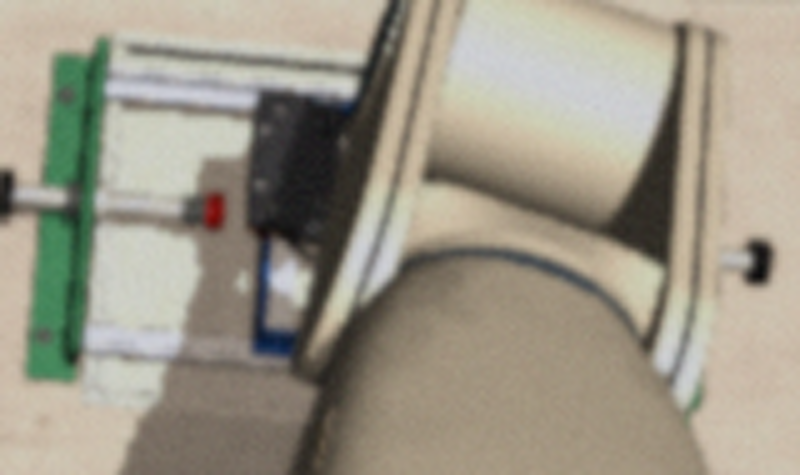

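View pics/g1s.png

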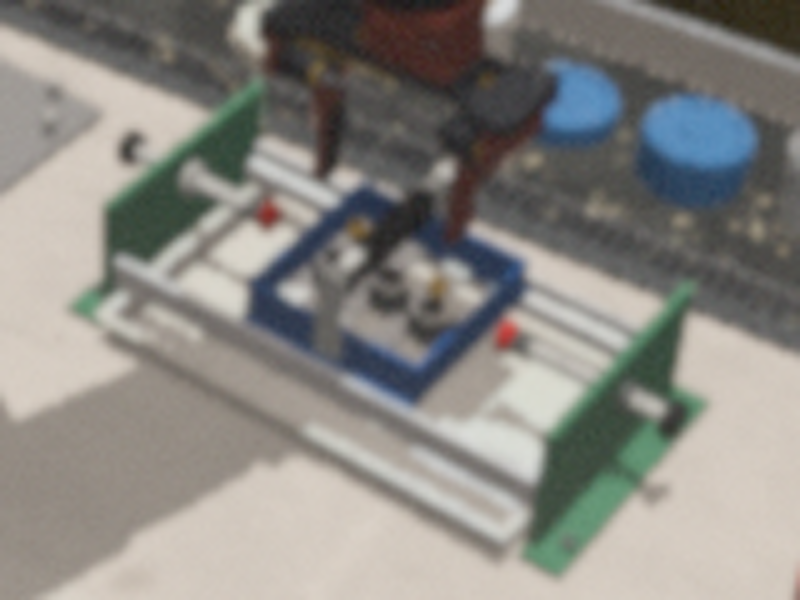

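The scene crop shows the open fingers at (325,120) and (460,190), one on each side of the black grip, so the grasp line is good. The arm blocks the top view here. Next: descend, close, then probe left slowly.

```bash
python3 - <<'E'
from h import *
print(movel(C0,v=0.1,until_force=15)); st()
command_gripper(0.0); st()
snap("scene","g2s",(290,170,450,290))
st()
E
```

```text
False
t 4.1833 tcp [ 0.5361 -0.1725  0.089 ] F [-0.536  -0.4368  0.1219] w 1.000244125913374
t 5.2833 tcp [ 0.536  -0.1726  0.089 ] F [-0.0047 -1.223  -1.1161] w 0.17900966671801868
t 5.3333 tcp [ 0.536  -0.1726  0.089 ] F [-0.2222 -0.3153 -0.46  ] w 0.17875901983540451
```

View pics/g2s.png

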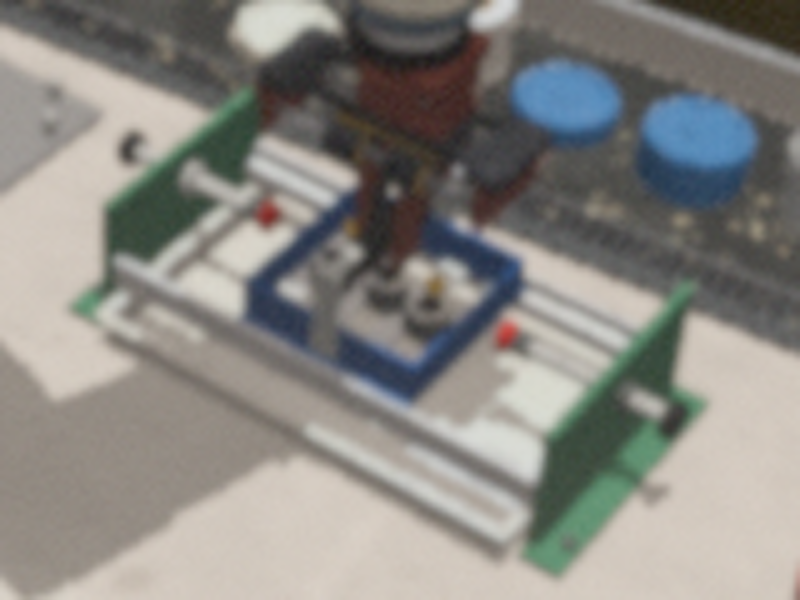

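The grip reading of 0.179 × 88 = 15.7 mm matches the 16 mm bar, so it's held. Now I'll probe left slowly, then right.

```bash
python3 - <<'E'
from h import *
p0=np.array(get_tcp_pos())
r=movel(C0+Y*.030,v=0.025,until_force=6); print("L",r); st(); wait(.1); st(); print("yL",(get_tcp_pos()-C0)@Y)
if r:
    r=movel(C0+Y*0.0,v=0.1);st()
    r=movel(C0-Y*.030,v=0.025,until_force=6); print("R",r); st(); wait(.1); st(); print("yR",(get_tcp_pos()-C0)@Y, (get_tcp_pos()-C0)@X)
E
```

```text
L True
t 6.2333 tcp [ 0.5379 -0.1492  0.089 ] F [-1.0111 -5.0863  1.2604] w 0.18039170741540012
t 6.3333 tcp [ 0.5379 -0.1494  0.089 ] F [-0.4431 -4.9652  2.3292] w 0.1825999071055055
yL 0.0231465451195372
t 6.7167 tcp [ 0.536 -0.173  0.089] F [ 0.421  -0.8469 -0.1409] w 0.18055054113419486
R True
t 7.6 tcp [ 0.5342 -0.1957  0.089 ] F [0.367  2.3292 4.6385] w 0.17973570834574235
t 7.7 tcp [ 0.5342 -0.1955  0.089 ] F [-1.303   0.9585  5.3652] w 0.17860860825614838
yR -0.023036677408785733 -2.9090485310887546e-06
```

The left contact is clear: about 5 N at y=+23.1 mm. The right reading is ambiguous (Fy only 1–2 N), so I'll creep in and watch the slope.

```bash
python3 - <<'E'
from h import *
def F():
    f=[]
    for _ in range(4): f.append(get_ft_force()); wait(.02)
    return np.mean(f,0)
for y in [-.024,-.025,-.026,-.027]:
    movel(C0+Y*y,v=.03); f=F(); print(y,(get_tcp_pos()-C0)@Y,f,get_ft_torque())
    if f@Y>9: break
print(get_time())
snap("scene","r1",(290,170,450,290))
E
```

```text
-0.024 -0.023658358305573092 [0.1582 5.2035 3.7562] [ 0.7479 -0.2018  0.0036]
-0.025 -0.024221608805244585 [0.4989 7.7352 3.6673] [ 1.1229 -0.3075 -0.0236]
-0.026 -0.024836095598863833 [0.7841 9.6559 4.4405] [ 1.4752 -0.3835  0.0282]
8.65
```

View pics/r1.png

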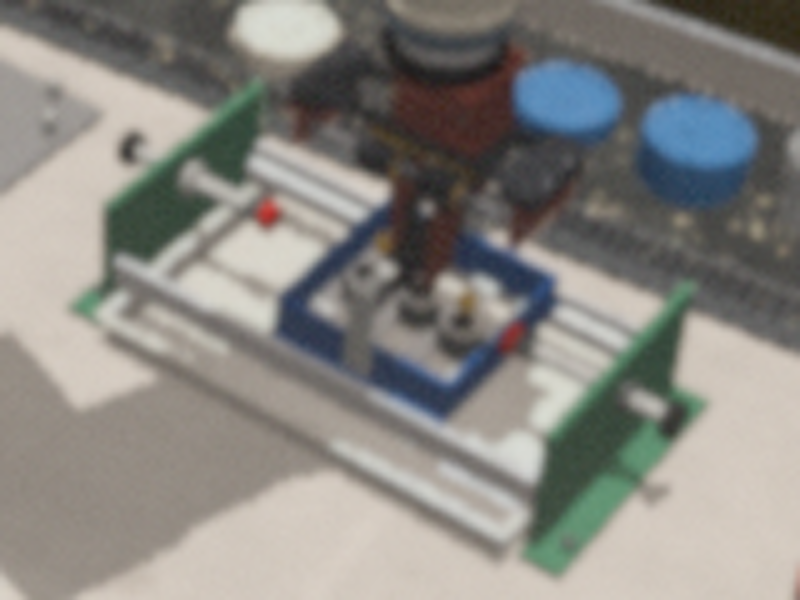

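At the right stop, force climbs cleanly to 9.7 N at command -26, with the arm yielding about 1 mm. So contact is at about -22 mm, and both stops are located. I'll do the remaining bumps at moderate speed, then brisk strokes that stay short of the stops.

```bash
cat >> h.py <<'E'
def bump(y,v=.12):
    movel(C0+Y*y,v=v); a=get_ft_force()@Y; wait(.12); b=get_ft_force()@Y
    print("bump",y,"F",round(a,2),round(b,2),"y",round((get_tcp_pos()-C0)@Y*1e3,2),"t",get_time())
def shake(n,a=.018,v=.2):
    t=get_time()
    for i in range(n):
        movel(C0+Y*(a if i%2==0 else -a),v=v)
    print("shake",n,"dt",get_time()-t,"F",get_ft_force(),"y",(get_tcp_pos()-C0)@Y,"z",get_tcp_pos()[2],"w",get_grip_width())
E
python3 - <<'E'
from h import *
for k in range(3):
    bump(.0255); bump(-.026)
shake(6,.018,.2)
snap("scene","s1",(290,170,450,290))
E
```

```text
bump 0.0255 F -8.61 -8.19 y 24.08 t 9.3917
bump -0.026 F 8.63 8.11 y -25.08 t 10.0917
bump 0.0255 F -8.38 -8.27 y 24.19 t 10.7833
bump -0.026 F 9.04 7.82 y -25.0 t 11.4833
bump 0.0255 F -9.62 -8.84 y 24.24 t 12.175
bump -0.026 F 8.26 6.86 y -24.94 t 12.875
shake 6 dt 2.0333000000000006 F [-0.0224 -0.0183  0.2296] y -0.019437506792056504 z 0.08899685318441584 w 0.17841134117949733
```

View pics/s1.png

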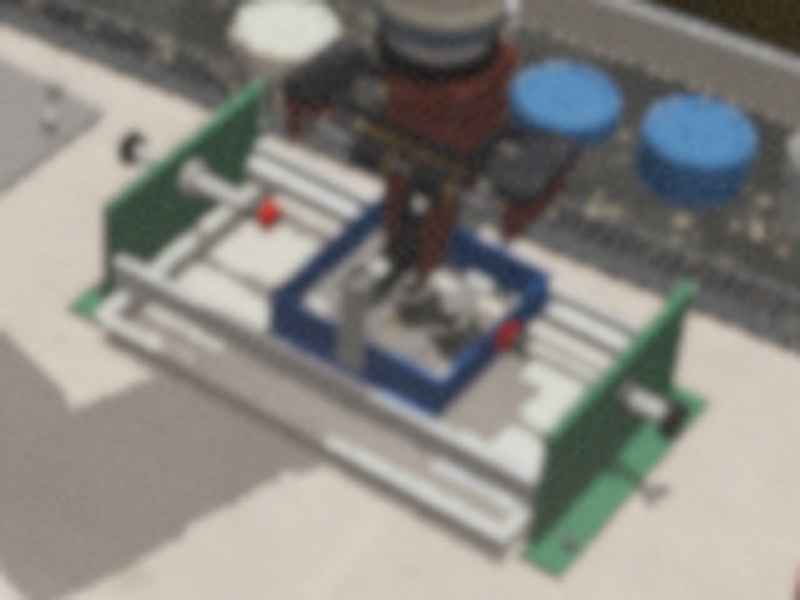

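All six bumps read about 8 N in alternation. In this view no spacer is clearly visible on the bars any more. I'll keep shaking, a bit brisker, then check the tray.

```bash
python3 - <<'E'
from h import *
shake(12,.018,.28)
movel(C0+Y*.019,v=.1); snap("scene","s2L",(290,170,450,290)); snap("top","s2tL",(310,165,470,260))
movel(C0-Y*.019,v=.1); snap("scene","s2R",(290,170,450,290)); snap("top","s2tR",(310,165,470,260))
st()
a=np.hstack([cv2.imread("pics/s2L.png"),cv2.imread("pics/s2R.png")]);b=np.hstack([cv2.imread("pics/s2tL.png"),cv2.imread("pics/s2tR.png")])
cv2.imwrite("pics/s2.png",cv2.resize(np.vstack([a,b]),None,fx=.5,fy=.5,interpolation=cv2.INTER_AREA))
E
```

```text
shake 12 dt 3.299999999999999 F [-0.6281 -1.295   0.1006] y -0.019614530176585845 z 0.08895281561847061 w 0.17866388870136757
t 19.5083 tcp [ 0.5344 -0.1916  0.089 ] F [-0.5448 -0.8879 -1.5949] w 0.1820856689672688
```

View pics/s2.png

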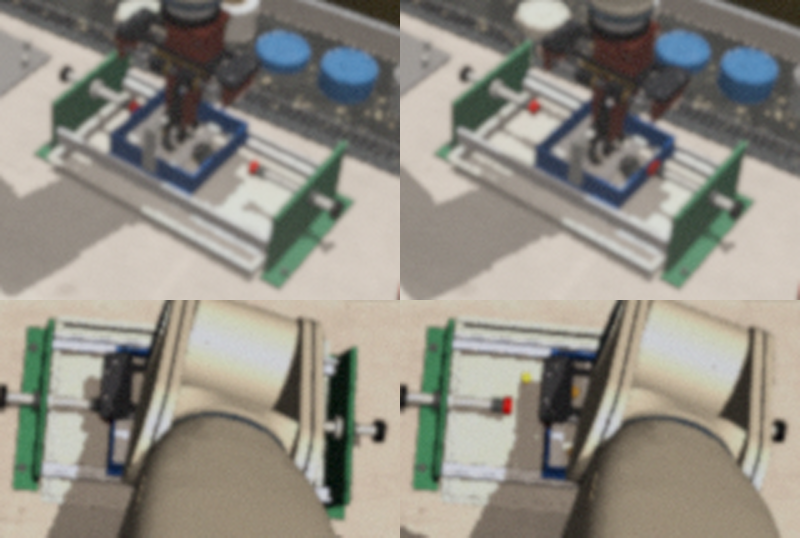

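View pics/s2L.png

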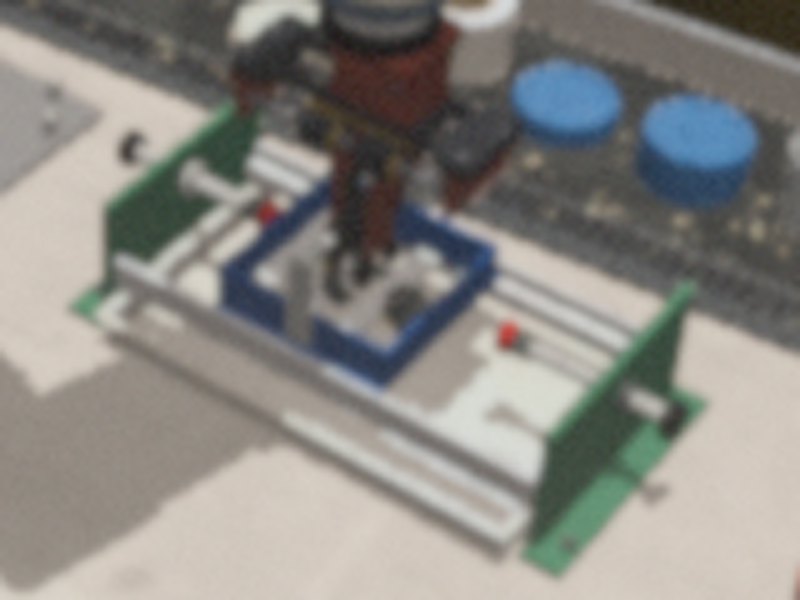

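View pics/s2R.png

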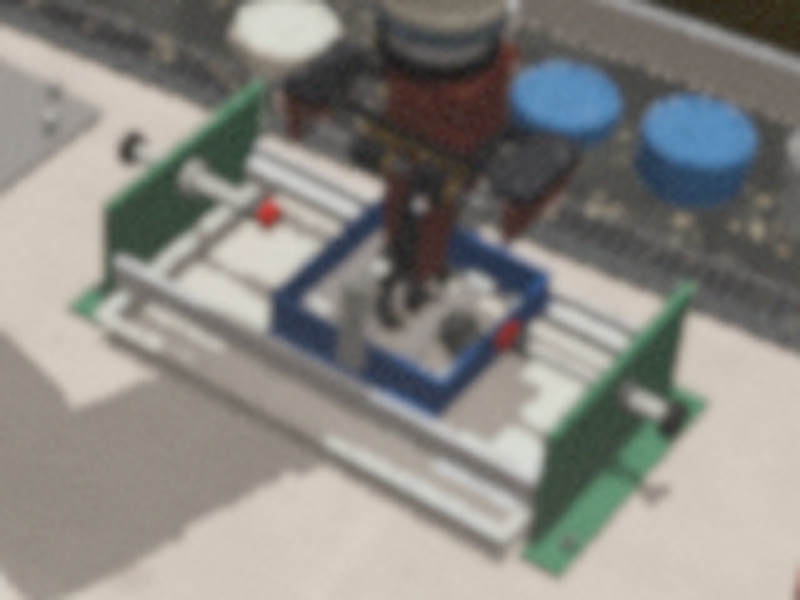

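View pics/s2tR.png

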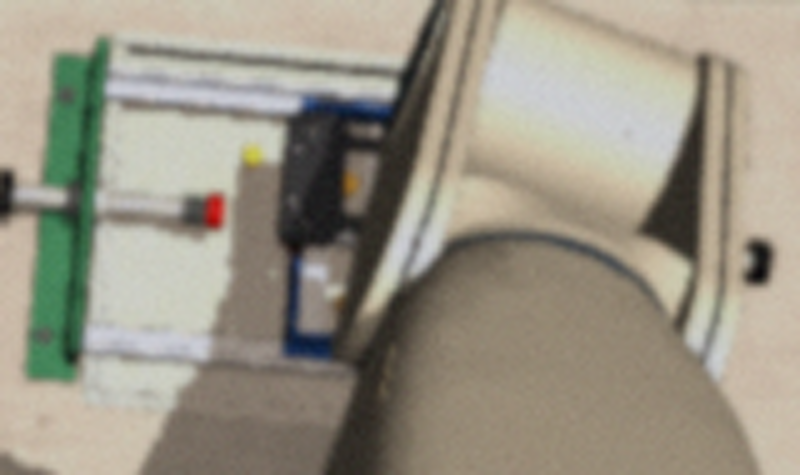

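View pics/s2tL.png

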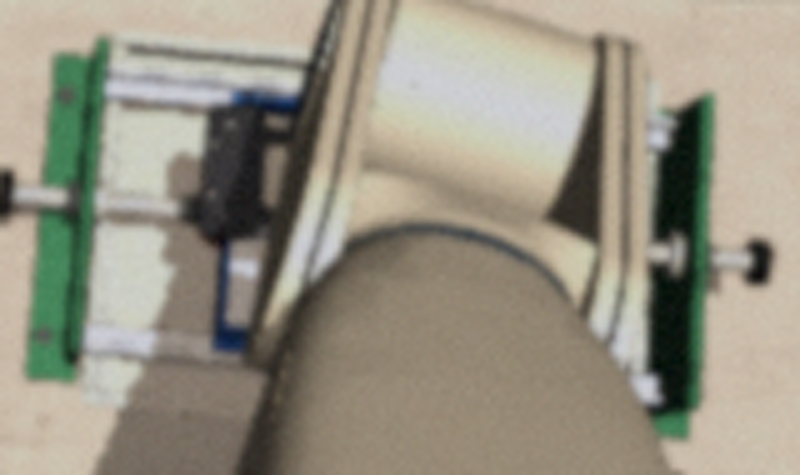

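```bash
python3 - <<'E'
from h import *
c1=lambda u,v,z:px("top",310+(u+.5)/5-.5,165+(v+.5)/5-.5,z)
S=C0-Y*.0195
for p in [(350,183),(340,305),(252,155)]:
    for z in (.054,.01): d=c1(*p,z)-S; print(p,z,"ys",d@Y*1e3,"xs",d@X*1e3)
E
python3 - <<'E'
import sys; sys.path.insert(0,'.')
from h import *
shake(10,.019,.32)
movel(C0,v=.15); snap("scene","s3",(290,170,450,290))
movel(C0-Y*.019,v=.15);snap("top","s3t",(310,165,470,260)); print(get_time())
E
```

```text
(350, 183) 0.054 ys 36.985364128423754 xs 26.659721550041457
(350, 183) 0.01 ys 31.172656094008847 xs 34.32701553658224
(340, 305) 0.054 ys 37.6181976682958 xs -41.60823791797778
(340, 305) 0.01 ys 31.82824579874242 xs -36.395802662109936
(252, 155) 0.054 ys 92.3853862383714 xs 37.24453513335533
(252, 155) 0.01 ys 88.56481666855768 xs 45.29245016438066
shake 10 dt 2.6667000000000023 F [ 0.5468 -1.2565 -0.0516] y -0.020358175725909103 z 0.08893751219745902 w 0.17911249654875455
22.825
```

View pics/s3t.png

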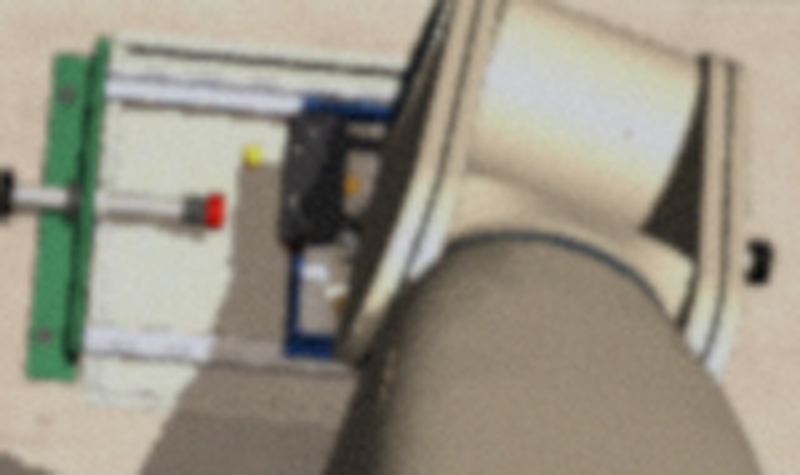

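View pics/s3.png

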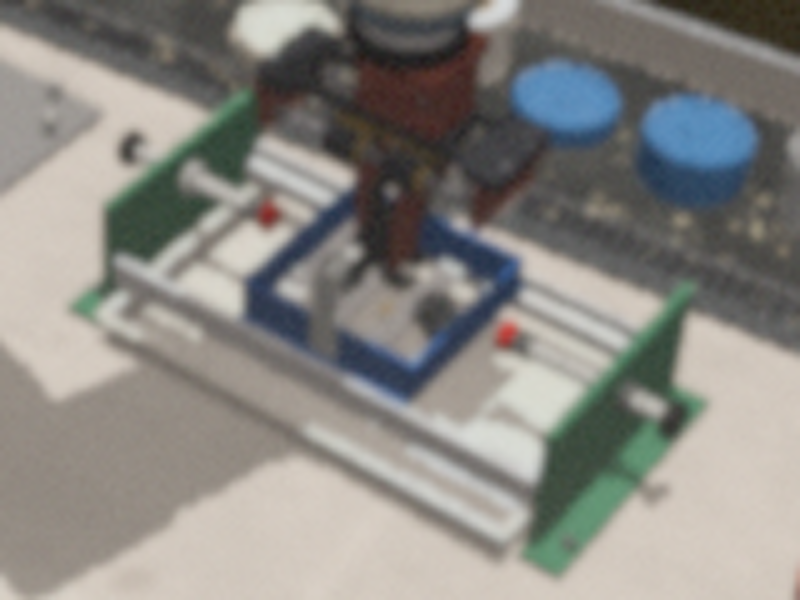

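Brass spots at top-crop (252,155), (350,183) and about (338,300) haven't moved between shakes. They lie on slot lines, so those three are in the tray. The scene view shows brass through a slot at about (380,308). I'll check whether that's the third or the fourth.

```bash
python3 - <<'E'
from h import *
c1=lambda u,v,z:px("top",310+(u+.5)/5-.5,165+(v+.5)/5-.5,z)
c3=lambda u,v,z:px("scene",290+(u+.5)/5-.5,170+(v+.5)/5-.5,z)
for p in [(350,183),(340,300),(252,155)]:
    w=c1(*p,.01); q=proj("scene",w); print(p,w,"-> scene crop",(q-[290,170])*5)
for z in (.01,.054): w=c3(380,308,z);print("scene spot",z,w,(w-C0)@Y,(w-C0)@X)
a=cv2.imread("pics/s3_full.png")[205:260,335:400]; cv2.imwrite("pics/s3z.png",cv2.resize(a,None,fx=10,fy=10,interpolation=cv2.INTER_CUBIC))
E
```

```text
(350, 183) [ 0.5711 -0.1635  0.01  ] -> scene crop [389.551 310.747]
(340, 300) [ 0.5035 -0.1574  0.01  ] -> scene crop [329.9569 365.4515]
(252, 155) [ 0.5865 -0.1071  0.01  ] -> scene crop [328.0022 266.2425]
scene spot 0.01 [ 0.5708 -0.1549  0.01  ] 0.020265019349371874 0.03338882454948916
scene spot 0.054 [ 0.527  -0.1762  0.054 ] -0.004384737513476945 -0.008711774088446507
```

View pics/s3z.png

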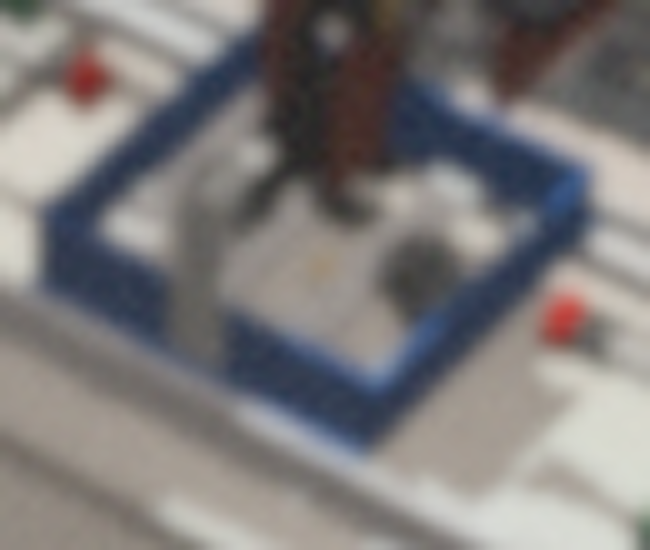

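The scene spot is the (350,183) spacer, given the scene camera's ~8 mm offset, also seen on the noses. So two spacers are certain and a third is likely. I'll let go, swing the arm aside and look straight down.

```bash
python3 - <<'E'
from h import *
movel(C0,v=.15)
command_gripper(0.6); st()
movel(C0+[0,0,.07],v=.25)
q=np.array(get_joint_pos()); np.save("qup.npy",q); q[0]+=.75; movej(q); st()
snap("top","v1",(310,165,470,260)); snap("scene","v1s",(290,170,450,290)); print(get_time())
E
```

```text
t 23.8417 tcp [ 0.536  -0.1725  0.089 ] F [ 0.6115 -0.8529  0.3691] w 0.5972193903223674
t 25.8 tcp [0.5104 0.2385 0.1597] F [-0.2191  0.2498  0.229 ] w 0.6008663369282418
25.9
```

View pics/v1.png

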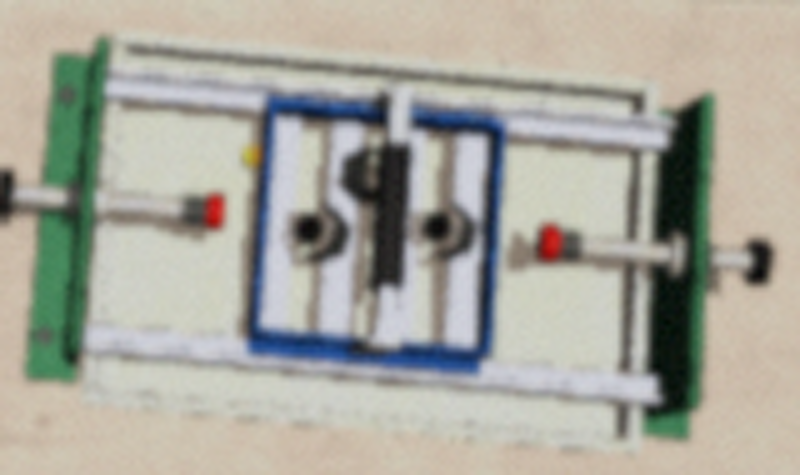

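View pics/v1s.png

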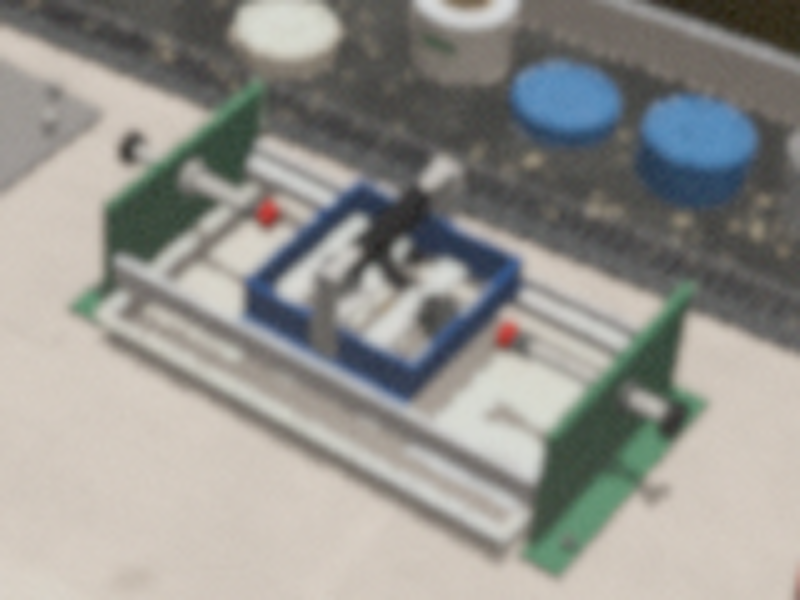

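```bash
python3 - <<'E'
from h import *
c1=lambda u,v,z:px("top",310+(u+.5)/5-.5,165+(v+.5)/5-.5,z)
# rectified in sieve frame: cols = -ys (left=+y), rows = -xs (up=+x), 5 px/mm... range +-75mm
out=[]
for cam,f,off in (("top","v1_full",(0,0)),("scene","v1s_full",(4e-3,5e-3))):
    img=cv2.imread(f"pics/{f}.png")
    for z in (.054,.010):
        P=[];D=[]
        for xs,ys in [(.075,.075),(.075,-.075),(-.075,-.075),(-.075,.075)]:
            w=C0+X*xs+Y*ys; w[2]=z
            if cam=="scene": w=w+np.array([off[0],off[1],0])
            P.append(proj(cam,w)); D.append(((.075-ys)*2600,(.075-xs)*2600))
        H=cv2.getPerspectiveTransform(np.float32(P),np.float32(D)); r=cv2.warpPerspective(img,H,(390,290+100),flags=cv2.INTER_CUBIC)
        for b in (-52.5,-17.5,17.5,52.5):
            for e in (-8.5,8.5):
                c=int((75-b-e)*2.6); cv2.line(r,(c,0),(c,12),(0,255,255),1)
        cv2.putText(r,f"{cam} {z}",(5,380),0,.5,(0,0,255),1); out.append(r[:, :])
cv2.imwrite("pics/rect.png",cv2.resize(np.vstack([np.hstack(out[:2]),np.hstack(out[2:])]),(600,600)))
E
```

```text
(no output)
```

View pics/rect.png

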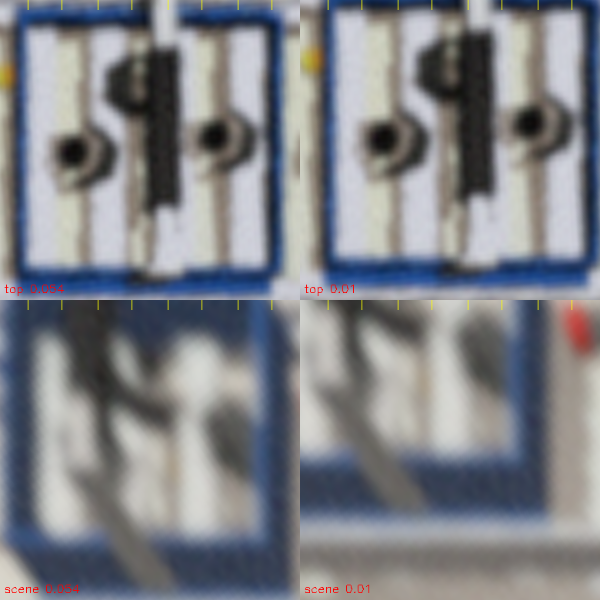

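All the visible bars are clear and the three nuts are in. However, the tray spacers now sit under bars, so I can't count four. There's time (26 of 58 s), so I'll regrasp, shake more and park half a slot pitch over (+17.5 mm). That exposes what the bars hide, and I'll look again.

```bash
python3 - <<'E'
from h import *
movej(np.load("qup.npy")); 
movel(C0,v=.2); command_gripper(0.0); st()
shake(8,.019,.32)
P=C0+Y*.0175
movel(P,v=.15); command_gripper(0.5)
movel(P+[0,0,.07],v=.3)
q=np.array(get_joint_pos()); np.save("qup2.npy",q); q[0]+=.7; movej(q); st()
snap("top","v2",(310,165,470,260)); snap("scene","v2s",(290,170,450,290)); print(get_time())
E
```

```text
t 28.5917 tcp [ 0.5362 -0.1725  0.0894] F [-0.7549  1.0008  5.0552] w 0.17954329866781907
shake 8 dt 2.116600000000002 F [ 0.3184 -2.0306  5.6493] y -0.019821236602718884 z 0.08925452370116865 w 0.18023948361696931
t 33.5417 tcp [0.5118 0.227  0.16  ] F [0.3038 0.0843 0.5552] w 0.4963089565105656
33.6417
```

View pics/v2.png

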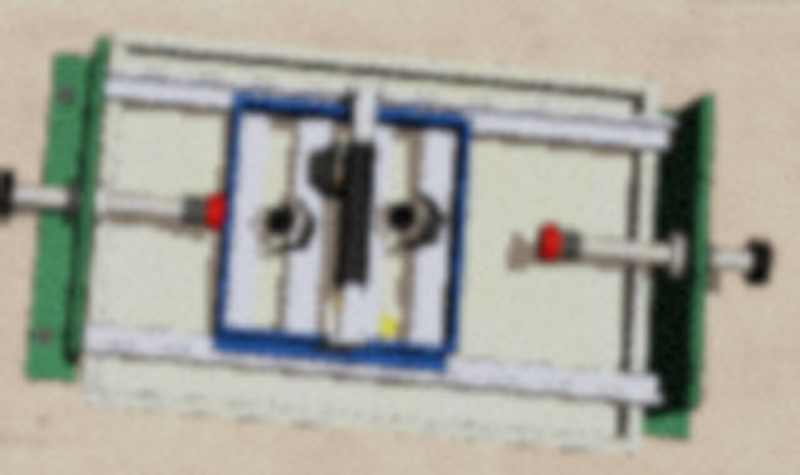

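View pics/v2s.png

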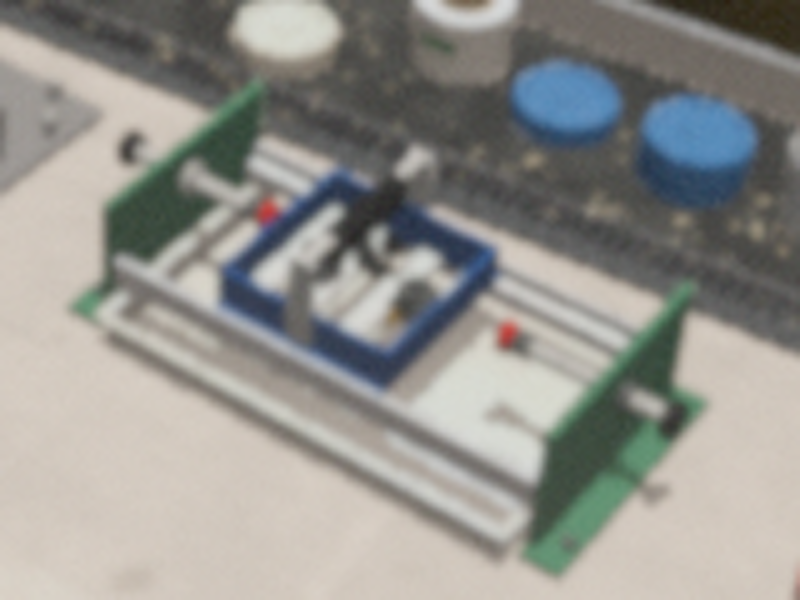

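```bash
python3 - <<'E'
from h import *
c1=lambda u,v,z:px("top",310+(u+.5)/5-.5,165+(v+.5)/5-.5,z)
for z in(.01,.054):
    w=c1(388,326,z); print(z,w,"ys",(w-C0-Y*.0175)@Y*1e3,"xs",(w-C0)@X*1e3,(proj("scene",w)-[290,170])*5)
o=[]
for f in ["s2tR_full","s3t_full","v2_full"]:
    a=cv2.imread(f"pics/{f}.png")
    o.append(cv2.resize(a[195:240,360:400],None,fx=6,fy=6,interpolation=cv2.INTER_CUBIC))
r=np.hstack(o); h=cv2.cvtColor(r,cv2.COLOR_BGR2HSV); m=cv2.cvtColor(h[:,:,1],cv2.COLOR_GRAY2BGR)
cv2.imwrite("pics/z.png",np.vstack([r,m]))
E
```

```text
0.01 [ 0.4891 -0.1847  0.01  ] ys -33.284370301444135 xs -45.82301030959597 [355.4105 395.1991]
0.054 [ 0.4847 -0.1776  0.054 ] ys -26.518601816640654 xs -50.70821789568571 [346.607  344.3455]
```

View pics/z.png

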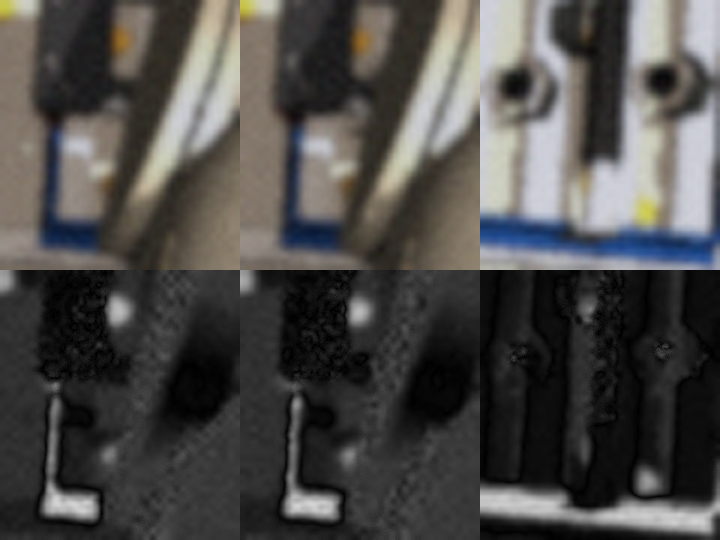

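```bash
python3 - <<'E'
from h import *
a=cv2.imread("pics/v2_full.png")[210:245,370:405]; A=cv2.resize(a,None,fx=16,fy=16,interpolation=cv2.INTER_CUBIC)
# overlay predicted outlines: tray spacer (z=.002..0.010) and sieve spacer for measured spot
def pl(pts,col):
    q=np.array([(proj("top",p)-[370,210]+.5)*16 for p in pts],int); cv2.polylines(A,[q],False,col,1)
S=C0+Y*.0175
for e in (-26,-44,-9,9):
    pl([S*[1,1,0]+X*x+Y*e*1e-3+[0,0,.046] for x in (-.061,0,.061)],(0,0,255))
cv2.imwrite("pics/z2.png",A)
E
```

```text
(no output)
```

View pics/z2.png

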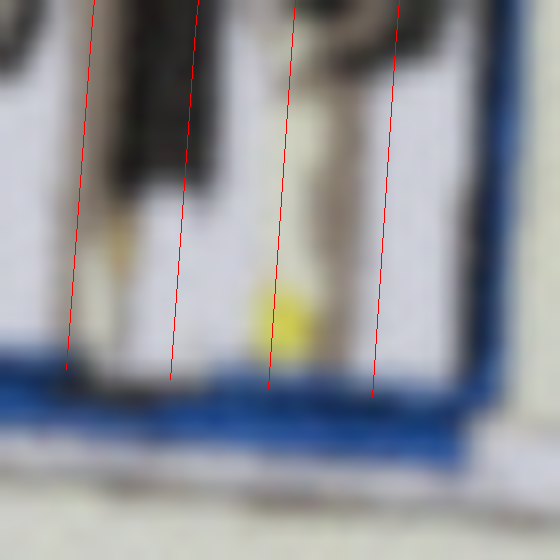

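The bright spot at (388,326) is cut off by the edge of the bar, so it is below the floor, in the tray at x=-46, slot 3–4. The other three sit at the same pixels in three pictures taken before and after shaking, so all four are in the tray. Next I'll regrasp, give a few last insurance strokes, lift, and hover over the nest.

```bash
python3 - <<'E'
from h import *
movej(np.load("qup2.npy")); 
P=C0+Y*.0175
movel(P,v=.2); wait(.1); command_gripper(0.0); st()
shake(4,.019,.32)
movel(C0,v=.15); st()
movel(C0+[0,0,.006],v=.05); st()
movel(C0+[0,0,.09],v=.12); st()
snap("top","L1",(310,165,470,260)); snap("scene","L1s",(290,130,450,250))
E
```

```text
t 36.2333 tcp [ 0.5375 -0.155   0.0894] F [-0.8897  2.499   5.3853] w 0.18349103205449768
shake 4 dt 1.0499999999999972 F [ 1.1572 -2.0518  6.2908] y -0.020119779998864305 z 0.08939651308925478 w 0.18299792482901103
t 37.5583 tcp [ 0.5364 -0.171   0.0894] F [0.3356 2.9305 7.8852] w 0.18093481565298672
t 37.825 tcp [ 0.5352 -0.1719  0.0945] F [ 0.9741 -0.8787 -5.444 ] w 0.18307838768798476
t 38.675 tcp [ 0.5353 -0.1723  0.1783] F [-0.5659 -0.1854 -5.8729] w 0.17740132224724725
```

View pics/L1s.png

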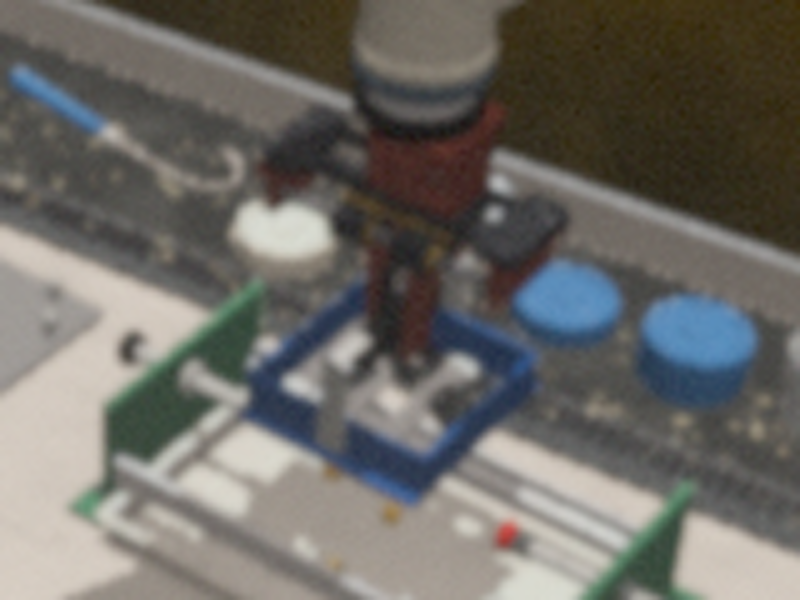

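View pics/L1.png

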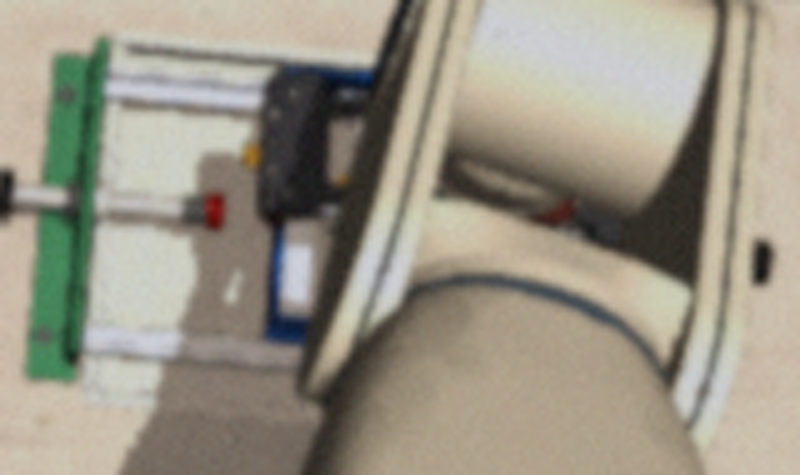

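With the sieve lifted, the scene view shows brass discs in the tray at crop (333,468), (392,513) and (335,562), and the top view shows the fourth at (252,155). The load of about 5.5 N fits the sieve plus three nuts. On to the nest.

```bash
cat >> h.py <<'E'
N=np.array([0.5555,0.2115,0.055]); THN=-0.082
E
python3 - <<'E'
from h import *
movel(N+[0,0,.123],frame=quat(THN),v=.25) ; st()
movel(N+[0,0,.03],v=.15); st()
snap("top","n1",(205,150,325,250),6); snap("scene","n1s",(210,110,350,230),5)
E
```

```text
t 40.4667 tcp [0.5554 0.2105 0.1779] F [-0.1562  0.1184 -5.7846] w 0.1778555060310186
t 41.2333 tcp [0.5562 0.2115 0.0857] F [ 0.1186 -0.0054 -5.6258] w 0.1824986411441539
```

View pics/n1.png

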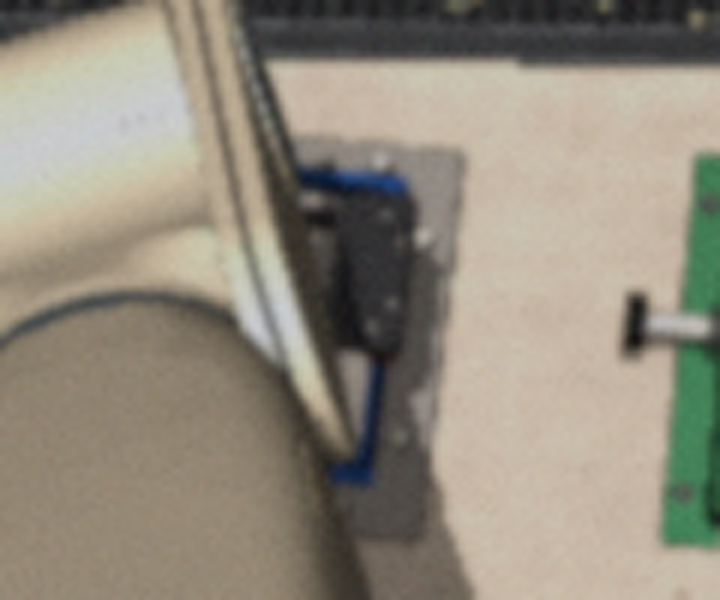

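View pics/n1s.png

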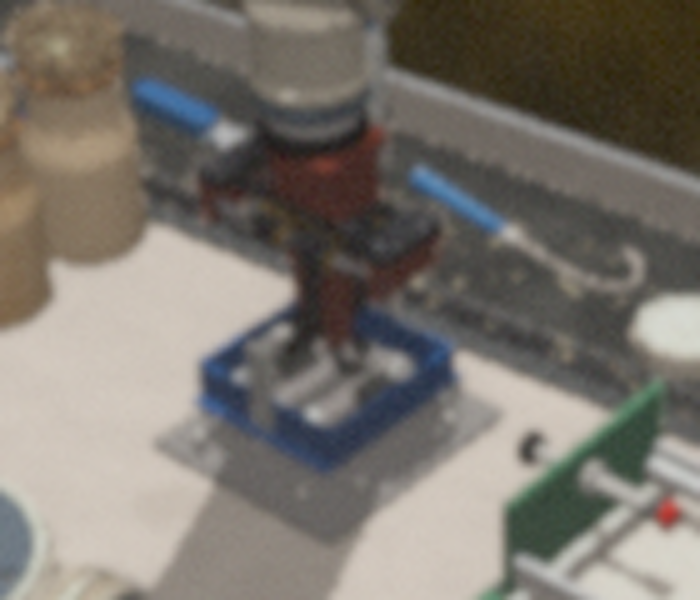

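```bash
python3 - <<'E'
from h import *
c=lambda u,v,z:px("top",205+(u+.5)/6-.5,150+(v+.5)/6-.5,z)
Yn=np.array([-np.sin(THN),np.cos(THN),0]);Xn=np.array([np.cos(THN),np.sin(THN),0])
Nc=np.array([.5558,.2125,0])
for p in [(407,183),(385,350),(378,410),(374,470)]:
    w=c(*p,.0727); print(p,"rel nest cam", (w-Nc)@Xn*1e3,(w-Nc)@Yn*1e3)
# same rim features at station, v1 picture with sieve released near C0, and lifted L1
c1=lambda u,v,z:px("top",310+(u+.5)/5-.5,165+(v+.5)/5-.5,z)
for p in [(505,120),(268,97),(248,345)]:
    w=c1(*p,.076); print("v1",(w-C0)@X*1e3,(w-C0)@Y*1e3)
E
```

```text
(407, 183) rel nest cam 64.42185231000309 -68.15369331325365
(385, 350) rel nest cam -13.040272959883595 -66.97436375167077
(378, 410) rel nest cam -40.46397100815356 -66.96037391701839
(374, 470) rel nest cam -67.5662591923939 -68.28272560466199
v1 65.65569484495686 -61.7993191672287
v1 66.1574640137124 68.5815997442471
v1 -70.37092545787422 68.83734526890719
```

The rim's right edge reads about -67.3 mm from the nest centre where -65 mm is ideal, so the sieve sits roughly 2 mm too far right. I'll shift +1.7 mm in y and +0.7 mm in x, then lower with force watch.

```bash
sed -i 's/^N=.*/N=np.array([0.5563,0.2132,0.055]); THN=-0.082/' h.py
python3 - <<'E'
from h import *
movel(N+[0,0,.03],v=.1)
print(movel(N+[0,0,.0145],v=.06,until_force=8)); st()
print(movel(N+[0,0,.000],v=.05,until_force=8)); st()
E
```

```text
False
t 41.9917 tcp [0.5558 0.213  0.0687] F [ 0.4908  0.8338 -4.749 ] w 0.17813135233920005
True
t 42.3333 tcp [0.5566 0.2133 0.055 ] F [ 0.2609 -0.5173  4.5905] w 0.18296507766821646
```

It reached z=0.055 with small side forces, and contact came only at the bottom, so it's seated between the pins. Releasing and backing off.

```bash
python3 - <<'E'
from h import *
command_gripper(0.6); st()
p=get_tcp_pos(); movel([p[0],p[1],.16],v=.2)
q=np.array(get_joint_pos()); q[0]+=.6; q0=q.copy(); movej(q); st()
snap("top","e1",(205,150,325,250),6); snap("scene","e1s",(210,110,350,230),5); snap("top","e1t",(310,165,470,260)); print(get_time())
E
```

```text
t 43.075 tcp [0.5555 0.2129 0.0542] F [ 0.939  -0.0361 -0.9896] w 0.5976441871952117
t 45.075 tcp [0.3385 0.4882 0.159 ] F [ 0.2417 -0.973   0.2328] w 0.5992775620546549
45.225
```

View pics/e1.png

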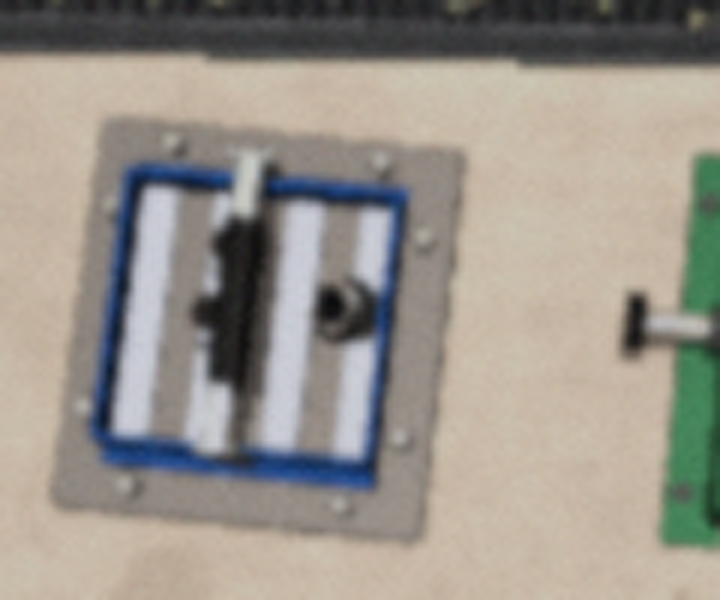

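View pics/e1s.png

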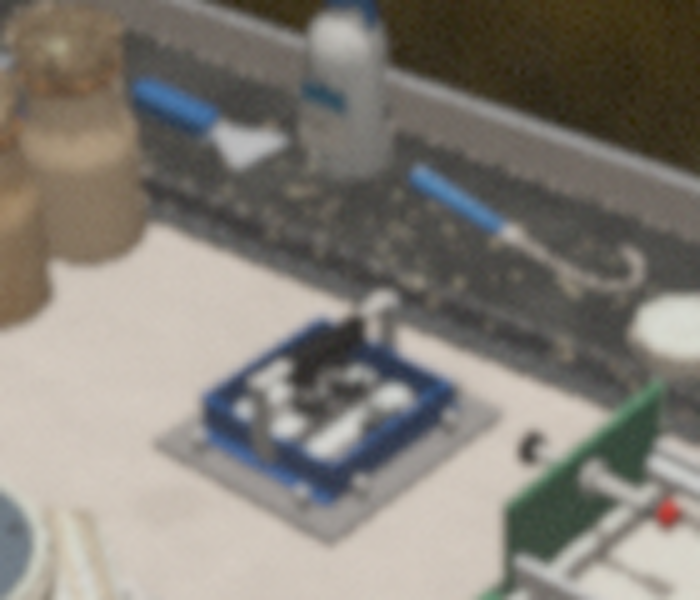

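View pics/e1t.png

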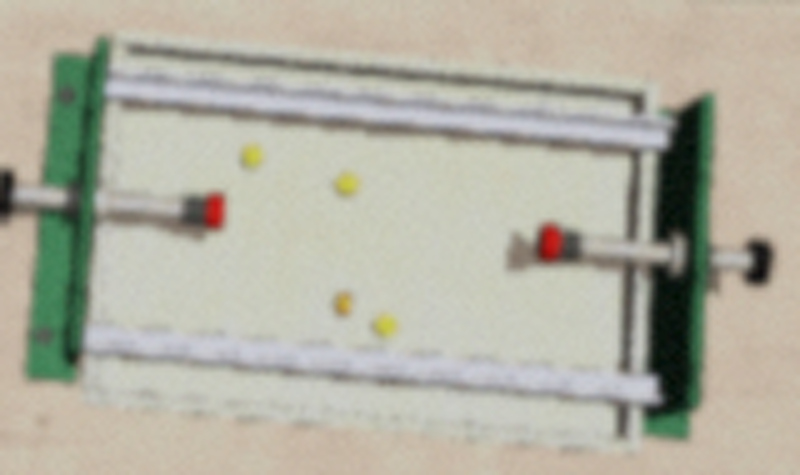

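View pics/e1_full.png

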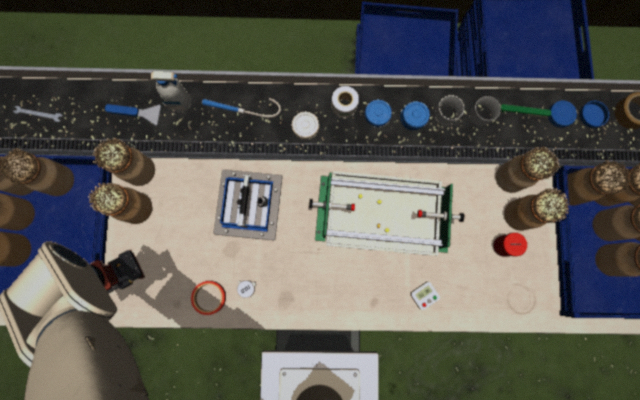

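All four spacers lie in the tray at (252,155), (347,184), (343,303) and (385,326). The bystanders haven't moved. One last numerical check on the sieve's seating.

```bash
python3 - <<'E'
from h import *
c=lambda u,v,z:px("top",205+(u+.5)/6-.5,150+(v+.5)/6-.5,z)
Yn=np.array([-np.sin(THN),np.cos(THN),0]);Xn=np.array([np.cos(THN),np.sin(THN),0]);Nc=np.array([.5558,.2125,0])
for p in [(128,163),(408,188),(377,475),(95,450)]:
    w=c(*p,.042); print(p,(w-Nc)@Xn*1e3,(w-Nc)@Yn*1e3)
a=cv2.imread("pics/e1s_full.png")[165:225,238:318]; cv2.imwrite("pics/e1z.png",cv2.resize(a,None,fx=9,fy=9,interpolation=cv2.INTER_CUBIC))
E
```

```text
(128, 163) 67.04066963649392 65.94923441535146
(408, 188) 68.21492722909483 -65.34634480826426
(377, 475) -66.97033328496343 -66.37977527258741
(95, 450) -68.14562050639184 63.65278767664097
```

View pics/e1z.png

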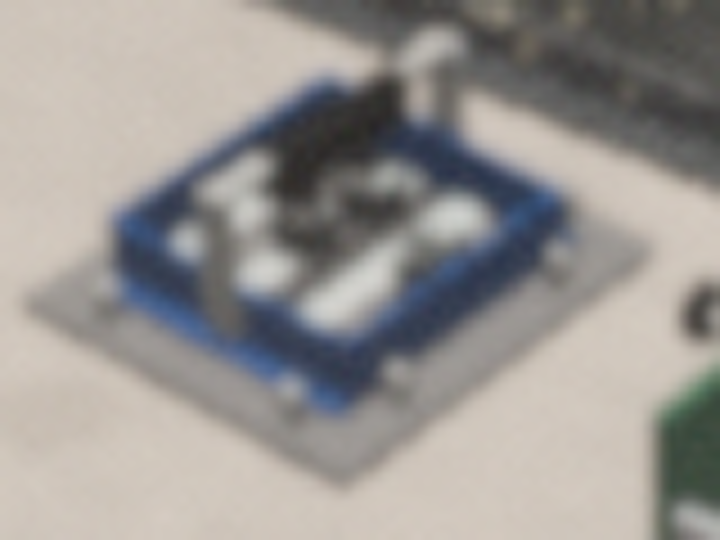

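The rim corners come out symmetric about the nest centre, within about 1 mm. The sieve is flat between the pins with the nuts inside, and the arm is clear. Handing in.

```bash
python3 - <<'E'
from h import *
job_done(); print(get_time())
E
```

```text
the job is handed in; nothing more can be done
the job is handed in; nothing more can be done
```

I handed the job in at about 45 s of the 58 s allowed. The sieve is seated in the nest, all four spacers are in the tray, and my last checks passed except for the nut count noted below.

**Bumps:** I probed the left stop first, then the right, then bumped each three more times in alternation. The wrist force read about 8–10 N at each of these alternating bumps. I have no direct reading of the force between the sieve and the stops. The brisk strokes were kept just short of both stops.

**Shaking:** I did 40 strokes and let go of the sieve twice to look straight down before lifting. All four spacers were below the sieve floor by the second look.

**Final checks:**
- **Spacers:** the last top picture shows all four in the tray.
- **Sieve:** the rim is centred on the nest to about 1 mm, flat between the pins. The gripper height at contact matched full seating.
- **Nuts:** one is clearly visible and two are partly hidden under the grip. The lifted weight of about 5.5 N fits the sieve plus three nuts.
- **Bystanders:** they look unmoved by eye, and the arm is clear of everything.

**What disagreed:**
- The two cameras differed by about 5–8 mm on the stop noses, so I relied on the top camera and the contact forces.
- The first slow probe of the right stop gave an unclear sideways force, and creeping further in settled it.
- After regrasping, the tool read about 5 N of unexplained upward force while the sieve stood on its rails. It was gone once the sieve was lifted.

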